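# Tip fittings into the dryer and hold the blower at the third click

### The job

Lift the tip-tray by its red handle so that all three fittings slide into the dryer's bin, then lower the tray back down and let go of it. Then turn the spring-return selector on the grey control box clockwise from its parked end, counting the clicks, to the third click and not beyond it, and finish the program while still gripping the knob there, since it springs back if released. Leave the jar, gauge and wrench where they are.

Things in the scene. Friction and masses are not known exactly. Their poses are not given: they have to be found in the camera images.
- dryer: fixed bench blow-off dryer on a blue base plate 190 x 370 mm. Origin: on the work surface, under the middle of the tray's hinge line; z up, x along the hinge, +y from the hinge towards the tray's handle, -y towards the bin and then an upright black fan (120 mm wide and high, 32 thick, centred at y = -187 mm, top 168 mm above the work surface)
- bin_in (a point): centre of the inner floor of the open aluminium bin (fixed to the dryer), 10 mm above the work surface, axes as the dryer's. Inside 162 x 162 mm, walls 4 mm, rim 72 mm above this point
- tray_hinge (a point): middle of the tray's hinge line, 95 mm above the work surface; axes as the dryer's; it does not move
- tray_handle (a point): middle of the tray's red round handle bar, diameter 12 mm, parallel to the hinge line, 98 mm clear between the two arms that carry it; 176 mm in +y and 26 mm up from the hinge when the tray is down. 36 mm clear between bar and the tray's end wall; at least 80 mm clear below. It moves with the tray, and its axes turn with the tray
- tray (a joint): angle of the steel tip-tray in rad: 0 = down and level on its posts, grows as the handle is lifted, 1.05 at its stop. The tray, 150 mm wide (along x), 134 mm long from hinge to end wall, floor 4 mm, 20 mm walls on three sides, is open towards the bin, its lip 12 mm past the hinge. 0.35 kg plus the fittings, swings freely and falls back if let go; the handle bar may turn in the grip. The fittings slide off by about 0.45 rad at most
- nut_center (a point): centre of the brass hexagonal nut, 28 mm across flats, 22 high, 0.05 to 0.12 kg, at the start standing flat on the tray
- block_center (a point): centre of the aluminium manifold block with dark bores, 24 x 30 x 24 mm high, about 0.05 kg, on the tray
- cap_center (a point): half-way up the blue stepped flange cap, diameter 36 mm, 21 high, about 0.06 kg, on the tray
- control: fixed grey control box 110 x 110 mm, 70 high, with a white dial and a black selector knob at the middle of its top. Origin: centre of the underside; z up (the knob's axis); x lies along the parked knob's bar, with the bar's white pointer line to -x, at the dial's red mark
- selector_grip (a point): point on the knob's axis at gripping height, 106 mm above the work surface. The knob is a flat bar 44 mm long, 14 thick, standing 39 mm clear of a round foot (diameter 52, its top 80 mm above the work surface); bar top 119 mm above the work surface. Its axes turn with the knob: x along the bar, y across its thickness, z up
- selector (a joint): knob angle in rad: 0 = parked against its end stop (always so at the start), grows clockwise seen from above, end stop at 2.13. Black dial marks and clicks every 24 degrees (0.419 rad): the third click is at 72 degrees = 1.257 rad. A return spring of 0.08 to 0.10 N m pulls it back to 0 throughout; a click ripple of 0.07 N m either way lies on top: the turning torque peaks 6 degrees past each click and is lowest 6 degrees before it. Released, it springs back to the end
- jar: bystander: amber glass jar with white lid, diameter 56 mm, 60 high; origin at the centre of its underside
- gauge: bystander: black vacuum gauge head on a round steel flange foot, 54 mm wide, 102 high; origin at the centre of its underside
- wrench: bystander: wrench 150 mm long lying flat on the work surface
There are look-alikes about, which are no part of the job. Of the things that look like the control, the smaller one is meant.

How it is judged:
By the outcome, as a careful person would: the job done as asked, in the order asked, and still so for the second after the job is handed in, while the arm keeps its last pose, push and grip.
It also fails if it takes over 58 s, if anything falls off the work surface, if the arm or the gripper's body presses on something with over 40 N, if the wrist force passes 120 N, or if a joint passes its speed limit or range.

### The arm

A 6-joint arm with a two-finger parallel gripper is mounted at the origin on the work surface. World frame = base frame: x ahead of the robot, y to its left, z up, the work surface at z = 0. Lengths are in mm, angles in rad, forces in N, time in s.
With the tool pointing down it reaches from about 325 to 1000 mm from the base axis. Payload 5.1 kg.
Tool frame: the origin (TCP) lies on the centre line of the jaws, within the pads' length; the fingertips stand 8 mm ahead of it and the grasp point (between the pads) lies 11 mm behind it; z points along the fingers, y is the line along which they close (so a half turn about z gives the same grasp; the last joint's range is limited). The gripper opens to 85 mm and grips with 20 to 120 N. Pads are 22 mm wide; open, the fingers measure 114 mm over their backs; the gripper's body (76 mm by 85 mm) begins 54 mm behind the grasp point. The pads swing forward as they close: fully open they stand 13 mm farther back than shut.
Start: joints at [-1.199, 0.124, 1.65, -0, 1.367, -0.083], TCP at [285.501, -583.93, 239.322] pointing down, gripper open.
Joint ranges: [-2.61, 2.61], [-1.02, 2.33], [0.03, 2.71], [-1.35, 4.49], [0.32, 2.68], [-2.91, 2.91]. Speed limits (rad/s): [2.57, 2.57, 3.14, 3.14, 3.14, 3.14].

### API

Orientations are given as [roll, pitch, yaw] about the fixed x, y, z axes, in that order (R = Rz(yaw) Ry(pitch) Rx(roll)).
In Python, from cell import get_obs, optics, ctrl gives the robot as it stands.
- The arm moves only by the tool play_rows, never from a script. Its argument "series" is a list of rows, each an object with "delta_pos": the shift along the world's x, y, z in m, a list of three; "rot": the turn, a rotation vector about the world's x, y, z in rad, a list of three; "hand": the closure, from 0 (fully open) to 1 (shut). A call has 1 to 12 rows; each row is the pose to reach, as a shift and turn from the pose commanded when the call began; what a row does not reach only later rows make up. A row lasts 1/10 s, in which the tool goes at most 50 mm and 8.59 degrees, less where a joint would pass 70% of its speed; a pose out of reach is approached as far as the arm can. A call with a gripper value outside its range is refused whole. The fingers move at their own pace and stop on an object; "grip_force" is the grip in N (left out, the last holds). Time passes only in rows, so rows that repeat a pose let the fingers close. It gives the time, the measured TCP pose, the force, the opening and the grip force at its end, in the units of the state.
- get_obs(): the state, without advancing time (a new reading comes with each control period).
- optics.capture(name): name is "scene" or "side" or "wrist"; returns a dict with "frame" (400x640x3 uint8, red, green, blue), "fx", "fy", "cx", "cy" (pixels), "xyz" and "attitude" of the camera in the world. Camera axes: x right, y down, z forward; pixel columns grow to the right and rows downward; lengths in mm; the calibration is good to about 2 mm. A picture is of the moment at which its call begins. There is no depth.
- ctrl.hand_in(): hands the job in; it is judged then, once.
Trained networks look in the newest picture that a camera, given by its name, has taken for a name from the list of things; names that differ only in an ending like _2 or _b are one class to them, and where a whole thing is asked for, a point or a joint stands for the part that bears it (a point fixed in the world has none). Each returns a list of dicts, best first, with "confidence" (0 to 1); they miss things now and then, are a little off and sometimes report something else, mostly with a low value. They report only what shows in the picture. A call takes as long as a camera call. They do not tell look-alikes from the thing itself.
- optics.look_for(label, camera): "point" ([x, y, z] in mm, in the coordinates of the camera as it stood for that picture, good to about 4 mm: the middle of the surface that is visible of it).
- optics.regions_of(label, camera): "pixels" (400x640 bool, what is visible of it).
The state is a dict: "t": time; "qpos": joint angles; "joint_velocities": joint speeds; "tau": joint torques, N m; "tcp_pos": TCP position; "ee_rot": TCP orientation; "ft_force": force on the tool from outside, world axes, zero at the start; "ft_torque": the same for the moment, N m; "width": opening from 0.0 (shut) to 1.0 (fully open); "grip_force": force on a finger pad.
Only numpy, scipy, OpenCV 4.12 (cv2) and the standard library are available. Lean on these libraries where they do the work, as an engineer would, in place of code of your own. Each camera call takes 0.05 s, during which the arm holds its last target. There are 200 camera calls.

## Working session

There is one attempt and no reset: what is moved stays moved. The work goes in short steps, Python scripts to look and compute and a tool call to move; the robot and the scene stay as the last step left them, time stands still between calls to the robot, and variables do not carry over. Pictures are saved under pics/ and viewed, at most 10 in all, crops included, and the job is handed in when it is done.

Besides the shell and the picture viewer there is one more tool, called after "Emit:" as name([rows], argument=value, ...), one row to a line, values as JSON. play_rows: Moves the arm, as the interface text tells. Its arguments: {"type":"object","properties":{"series":{"type":"array","items":{"type":"object","properties":{"delta_pos":{"type":"array","items":{"type":"number"}},"rot":{"type":"array","items":{"type":"number"}},"hand":{"type":"number"}}}},"grip_force":{"type":"number"}},"required":["series"]}

```bash
mkdir -p pics
cat > h.py <<'E'
import numpy as np, cv2
from scipy.spatial.transform import Rotation as R
from cell import get_obs, optics, ctrl
def cap(n,save=None):
    c=optics.capture(n)
    if save: cv2.imwrite('pics/'+save,c['frame'][:,:,::-1])
    return c
def rot(c):
    a=np.array(c['attitude'],float)
    return a if a.shape==(3,3) else R.from_euler('xyz',a).as_matrix() if a.size==3 else R.from_quat(a).as_matrix()
def toW(c,p): return rot(c)@np.array(p)+np.array(c['xyz'])
def pix(c,uv,z):
    d=rot(c)@np.array([(uv[0]-c['cx'])/c['fx'],(uv[1]-c['cy'])/c['fy'],1]); o=np.array(c['xyz'])
    return o+d*(z-o[2])/d[2]
def proj(c,P):
    q=rot(c).T@(np.array(P)-np.array(c['xyz'])); return q[0]/q[2]*c['fx']+c['cx'],q[1]/q[2]*c['fy']+c['cy']
E
python3 - <<'E'
from h import *
for n in ['scene','side','wrist']:
    c=cap(n,n+'0.png'); print(n,c['xyz'],c['attitude'],c['fx'],c['fy'],c['cx'],c['cy'])
    for l in ['tray_handle','control','selector_grip','dryer','nut_center','jar','gauge','wrench']:
        for d in optics.look_for(l,n)[:4]: print(l,round(d['confidence'],2),toW(c,d['point']).round(0))
o=get_obs();print(o['t'],o['ee_rot'],o['ft_force'])
E
```

```text
scene [1212.3069039  -125.94362741 1019.87734859] [-2.55524605  0.01246519  1.47745328] 430.8286134500901 430.8286134500901 322.0968320487549 196.51744080950706
tray_handle 0.78 [504. 189.  99.]
control 0.69 [ 624. -299.   68.]
control 0.59 [ 682. -493.   86.]
control 0.35 [524. 113.  51.]
selector_grip 0.97 [ 665. -504.  105.]
selector_grip 0.65 [ 604. -300.   79.]
dryer 0.81 [521. 113.  53.]
nut_center 0.56 [515. 117.  50.]
nut_center 0.42 [465. 224. 119.]
jar 0.72 [ 477. -267.   53.]
jar 0.35 [ 606. -303.   79.]
gauge 0.57 [768. 100.  80.]
gauge 0.22 [555. 219. 110.]
wrench 0.92 [ 742. -136.    9.]
side [218.91366393 704.97146177 627.48776939] [-2.12597348  0.01358449 -2.7032719 ] 364.4561914195443 364.4561914195443 319.77321103119726 194.50487951969922
tray_handle 0.76 [495. 204.  97.]
control 0.87 [ 592. -287.   68.]
control 0.62 [ 643. -464.   89.]
selector_grip 0.86 [ 653. -503.  122.]
selector_grip 0.73 [ 593. -299.   95.]
dryer 0.86 [478. 156.  63.]
nut_center 0.75 [454. 235. 124.]
nut_center 0.61 [478. 158.  64.]
jar 0.66 [ 448. -253.   44.]
gauge 0.94 [742. 113.  64.]
wrench 0.6 [ 732. -134.   10.]
wrist [ 355.67375409 -550.40357358  373.76287812] [ 2.83483833e+00 -4.56425386e-04 -1.11493180e+00] 338.41140184732296 338.41140184732296 313.3748056417989 204.24458008096815
1.35 [-3.14157112e+00  1.17175210e-05  4.54784875e-01] [-0.08463017  0.04033933 -0.12743486]
```

View pics/scene0.png

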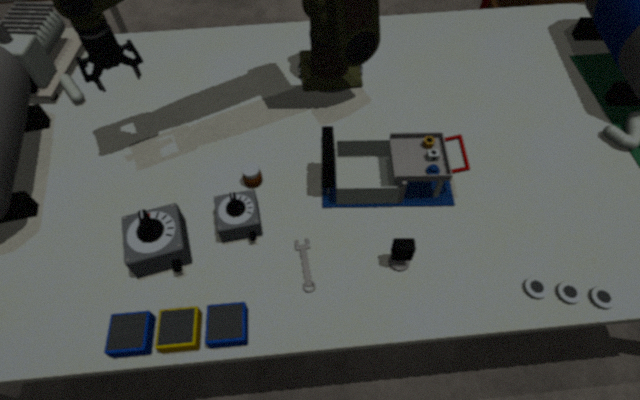

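View pics/side0.png

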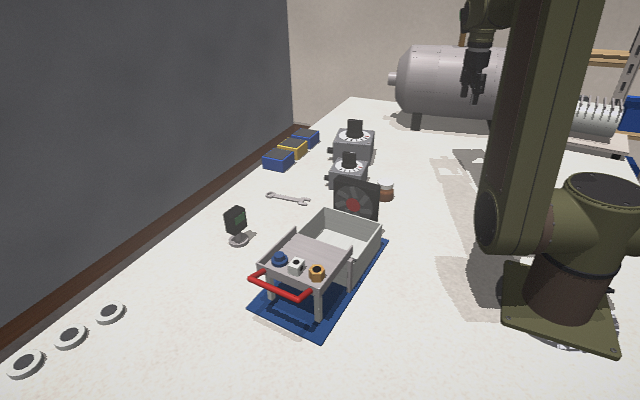

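The scene picture shows the dryer at about (390,170) with its red handle at (462,153), the small control box at (238,213) and the big look-alike at (152,238). In the side picture the bar runs (250,278)-(310,298). I'll enlarge these areas next.

Run:
```python
from h import *
S=cv2.imread('pics/scene0.png');D=cv2.imread('pics/side0.png')
f=lambda im,x,y,w,h:cv2.resize(cv2.convertScaleAbs(im[y:y+h,x:x+w],alpha=1.5),(400,300),interpolation=cv2.INTER_CUBIC)
a=np.vstack([np.hstack([f(S,400,120,80,60),f(D,240,240,100,75)]),np.hstack([f(S,205,183,64,48),f(D,316,140,64,48)])])
cv2.imwrite('pics/crop0.png',a)
```

```text
(no output)
```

View pics/crop0.png

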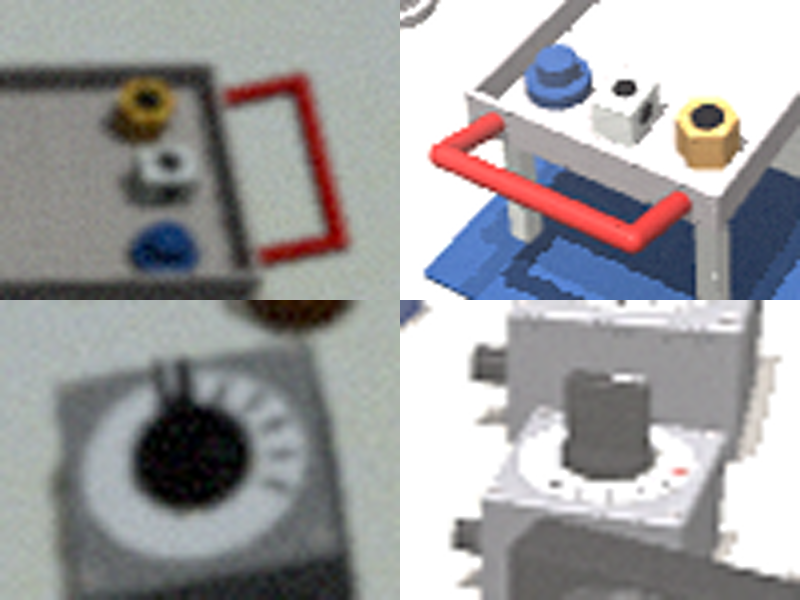

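Run:
```python
from h import *
s=cap('scene');d=cap('side')
A=pix(s,(460.4,137),121);B=pix(s,(468,168.6),121);print(A,B,np.linalg.norm(A-B))
C=pix(d,(298,300),121);D=pix(d,(250,278.7),121);print(C,D,np.linalg.norm(C-D))
for a,b in((A,B),(C,D)): print('mid',(a+b)/2,'ang',np.arctan2(*(b-a)[1::-1]))
# control: dial centre at z~70, bar top ends
for uv in [(205+190/6.25,183+158/6.25)]: print('dial scene',pix(s,uv,75))
# box top corners scene
for p in [(55,385),(308,345),(350,555),(72,590)]: print('boxcorner',pix(s,(205+p[0]/6.25,183+(p[1]-300)/6.25),70).round(0))
for p in [(172,365)]: print('bartop',pix(s,(205+p[0]/6.25,183+(p[1]-300)/6.25),119))
for p in [(610-400,375)]: print('side bartop mid',pix(d,(316+p[0]/6.25,140+(p[1]-300)/6.25),119))
print('red',pix(d,(316+280/6.25,140+170/6.25),71))
print('dial side',pix(d,(316+205/6.25,140+155/6.25),71))
```

```text
[460.03018374 314.35721055 121.        ] [568.36758037 304.68513414 121.        ] 108.76828844948163
[454.72378824 310.43586622 121.        ] [564.1097097  301.74683299 121.        ] 109.7304839649201
mid [514.19888206 309.52117234 121.        ] ang -0.08904129123974429
mid [509.41674897 306.0913496  121.        ] ang -0.07926821345436656
dial scene [ 599.88560847 -306.32766859   75.        ]
boxcorner [ 554. -365.   70.]
boxcorner [ 544. -258.   70.]
boxcorner [ 650. -241.   70.]
boxcorner [ 655. -354.   70.]
bartop [ 582.95808916 -305.99608855  119.        ]
side bartop mid [ 595.70571431 -311.15320467  119.        ]
red [ 555.521534   -312.84721815   71.        ]
dial side [ 597.80949538 -313.15585546   71.        ]
```

Emit:
play_rows([
  {"delta_pos":[0.125,0.45,0.02],"rot":[0,0,-0.27],"hand":0},
  {"delta_pos":[0.125,0.45,0.02],"rot":[0,0,-0.27],"hand":0},
  {"delta_pos":[0.125,0.45,0.02],"rot":[0,0,-0.27],"hand":0},
  {"delta_pos":[0.125,0.45,0.02],"rot":[0,0,-0.27],"hand":0},
  {"delta_pos":[0.125,0.45,0.02],"rot":[0,0,-0.27],"hand":0},
  {"delta_pos":[0.125,0.45,0.02],"rot":[0,0,-0.27],"hand":0},
  {"delta_pos":[0.125,0.45,0.02],"rot":[0,0,-0.27],"hand":0},
  {"delta_pos":[0.125,0.45,0.02],"rot":[0,0,-0.27],"hand":0},
  {"delta_pos":[0.125,0.45,0.02],"rot":[0,0,-0.27],"hand":0},
  {"delta_pos":[0.125,0.45,0.02],"rot":[0,0,-0.27],"hand":0},
  {"delta_pos":[0.125,0.45,0.02],"rot":[0,0,-0.27],"hand":0},
  {"delta_pos":[0.125,0.45,0.02],"rot":[0,0,-0.27],"hand":0},
])

```text
t: 2.65
tcp_pos: [410.5, -133.9, 259.5]
ee_rot: [3.141, -0.0, 0.186]
ft_force: [-0.1, -0.5, -0.1]
width: 0.995
grip_force: 0.0
```

Emit:
play_rows([
  {"delta_pos":[0.1015,0.442,-0.01],"rot":[0,0,-0.27],"hand":0.55},
  {"delta_pos":[0.1015,0.442,-0.01],"rot":[0,0,-0.27],"hand":0.55},
  {"delta_pos":[0.1015,0.442,-0.01],"rot":[0,0,-0.27],"hand":0.55},
  {"delta_pos":[0.1015,0.442,-0.01],"rot":[0,0,-0.27],"hand":0.55},
  {"delta_pos":[0.1015,0.442,-0.01],"rot":[0,0,-0.27],"hand":0.55},
  {"delta_pos":[0.1015,0.442,-0.01],"rot":[0,0,-0.27],"hand":0.55},
  {"delta_pos":[0.1015,0.442,-0.01],"rot":[0,0,-0.27],"hand":0.55},
  {"delta_pos":[0.1015,0.442,-0.01],"rot":[0,0,-0.27],"hand":0.55},
  {"delta_pos":[0.1015,0.442,-0.01],"rot":[0,0,-0.27],"hand":0.55},
  {"delta_pos":[0.1015,0.442,-0.01],"rot":[0,0,-0.27],"hand":0.55},
  {"delta_pos":[0.1015,0.442,-0.01],"rot":[0,0,-0.27],"hand":0.55},
])

```text
t: 3.75
tcp_pos: [513.0, 308.9, 248.3]
ee_rot: [3.141, 0.001, -0.084]
ft_force: [0.6, -0.4, 0.3]
width: 0.452
grip_force: 0.0
```

Run:
```python
from h import *
c=cap('wrist','w1.png'); f=c['frame'].astype(int)
m=((f[...,0]>100)&(f[...,1]<70)&(f[...,2]<70)).astype(np.uint8)
print(c['xyz'],c['attitude'],m.sum()); print([np.round(proj(c,p)) for p in [(457,312,121),(566,303,121)]])
print(get_obs()['width'],get_obs()['tcp_pos'])
```

```text
[590.96680951 301.9966147  382.63735514] [ 2.83380167e+00 -7.22674759e-04 -1.65395300e+00] 2340
[array([315., 261.]), array([315., 131.])]
0.4509938814736984 [512.79789012 307.53618164 248.47384214]
```

View pics/w1.png

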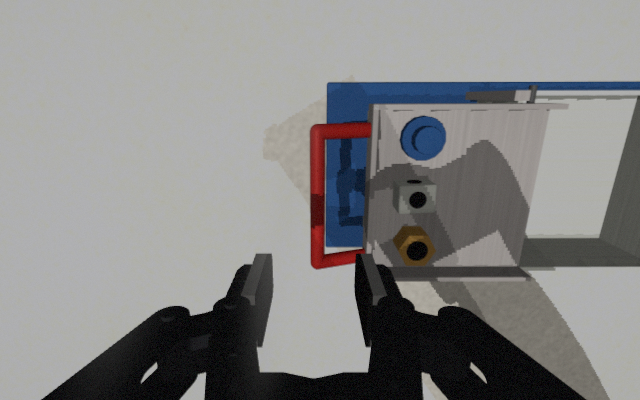

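The wrist view shows the bar at column 317, rows 129-263, within about 2 mm of my estimate and parallel to the jaws. I'll descend and grip.

Emit:
play_rows([
  {"delta_pos":[0,-0.002,-0.04],"hand":0.55},
  {"delta_pos":[0,-0.002,-0.08],"hand":0.55},
  {"delta_pos":[0,-0.002,-0.11],"hand":0.55},
  {"delta_pos":[0,-0.002,-0.13],"hand":0.55},
  {"delta_pos":[0,-0.002,-0.139],"hand":0.55},
  {"delta_pos":[0,-0.002,-0.139],"hand":1},
  {"delta_pos":[0,-0.002,-0.139],"hand":1},
  {"delta_pos":[0,-0.002,-0.139],"hand":1},
  {"delta_pos":[0,-0.002,-0.139],"hand":1},
  {"delta_pos":[0,-0.002,-0.139],"hand":1},
], grip_force=40)

```text
invalid input at $.series[0]: expected keys delta_pos, rot, hand
```

Emit:
play_rows([
  {"delta_pos":[0,-0.002,-0.04],"rot":[0,0,0],"hand":0.55},
  {"delta_pos":[0,-0.002,-0.08],"rot":[0,0,0],"hand":0.55},
  {"delta_pos":[0,-0.002,-0.11],"rot":[0,0,0],"hand":0.55},
  {"delta_pos":[0,-0.002,-0.13],"rot":[0,0,0],"hand":0.55},
  {"delta_pos":[0,-0.002,-0.139],"rot":[0,0,0],"hand":0.55},
  {"delta_pos":[0,-0.002,-0.139],"rot":[0,0,0],"hand":1},
  {"delta_pos":[0,-0.002,-0.139],"rot":[0,0,0],"hand":1},
  {"delta_pos":[0,-0.002,-0.139],"rot":[0,0,0],"hand":1},
  {"delta_pos":[0,-0.002,-0.139],"rot":[0,0,0],"hand":1},
  {"delta_pos":[0,-0.002,-0.139],"rot":[0,0,0],"hand":1},
], grip_force=40)

```text
t: 4.8
tcp_pos: [512.9, 306.2, 111.4]
ee_rot: [-3.141, -0.003, -0.085]
ft_force: [2.5, 0.0, -1.1]
width: 0.122
grip_force: 39.0
```

Emit:
play_rows([
  {"delta_pos":[0,-0.0015,0.009],"rot":[0,0,0],"hand":1},
  {"delta_pos":[0,-0.0035,0.0175],"rot":[0,0,0],"hand":1},
  {"delta_pos":[-0.0005,-0.006,0.026],"rot":[0,0,0],"hand":1},
  {"delta_pos":[-0.0007,-0.0087,0.0345],"rot":[0,0,0],"hand":1},
  {"delta_pos":[-0.001,-0.012,0.043],"rot":[0,0,0],"hand":1},
  {"delta_pos":[-0.0013,-0.0156,0.051],"rot":[0,0,0],"hand":1},
  {"delta_pos":[-0.0016,-0.0196,0.059],"rot":[0,0,0],"hand":1},
  {"delta_pos":[-0.002,-0.024,0.0665],"rot":[0,0,0],"hand":1},
  {"delta_pos":[-0.002,-0.024,0.0665],"rot":[0,0,0],"hand":1},
])

```text
t: 5.7
tcp_pos: [511.0, 282.7, 179.3]
ee_rot: [-3.138, -0.003, -0.086]
ft_force: [4.0, 5.4, -0.1]
width: 0.12
grip_force: 39.5
```

Emit:
play_rows([
  {"delta_pos":[-0.0004,-0.0048,0.0075],"rot":[0,0,0],"hand":1},
  {"delta_pos":[-0.0008,-0.01,0.0147],"rot":[0,0,0],"hand":1},
  {"delta_pos":[-0.0012,-0.0155,0.0217],"rot":[0,0,0],"hand":1},
  {"delta_pos":[-0.0018,-0.0214,0.0284],"rot":[0,0,0],"hand":1},
  {"delta_pos":[-0.0018,-0.0214,0.0284],"rot":[0,0,0],"hand":1},
  {"delta_pos":[-0.0018,-0.0214,0.0284],"rot":[0,0,0],"hand":1},
  {"delta_pos":[-0.0018,-0.0214,0.0284],"rot":[0,0,0],"hand":1},
  {"delta_pos":[-0.0018,-0.0214,0.0284],"rot":[0,0,0],"hand":1},
  {"delta_pos":[-0.0018,-0.0214,0.0284],"rot":[0,0,0],"hand":1},
  {"delta_pos":[-0.0018,-0.0214,0.0284],"rot":[0,0,0],"hand":1},
])

```text
t: 6.7
tcp_pos: [509.3, 262.7, 207.4]
ee_rot: [-3.137, -0.004, -0.085]
ft_force: [3.0, 7.1, 3.7]
width: 0.121
grip_force: 39.8
```

Run:
```python
from h import *
c=cap('scene','s2.png');d=cap('side','d2.png')
f=lambda im,x,y,w,h:cv2.resize(cv2.convertScaleAbs(im[y:y+h,x:x+w,::-1],alpha=1.3),(400,300),interpolation=cv2.INTER_CUBIC)
cv2.imwrite('pics/v2.png',np.hstack([f(c['frame'],310,100,160,120),f(d['frame'],240,180,160,120)]))
for n in ['scene','side']:
  for l in ['nut_center','block_center','cap_center']:
    for q in optics.look_for(l,n)[:2]: print(n,l,round(q['confidence'],2),toW(c if n=='scene' else d,q['point']).round(0))
```

```text
scene nut_center 0.56 [451.  16.  27.]
scene block_center 0.66 [509.  -2.  36.]
scene cap_center 0.46 [517. 123.  56.]
scene cap_center 0.36 [449.  15.  29.]
side nut_center 0.53 [441.  21.  31.]
side block_center 0.46 [497.   8.  31.]
side cap_center 0.25 [461. 236. 171.]
```

View pics/v2.png

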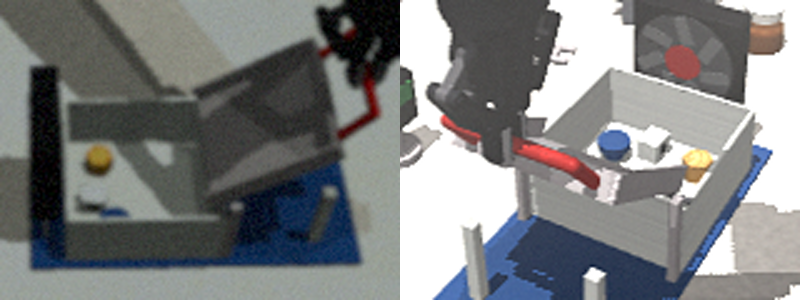

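Both views show all three fittings in the bin: nut (98,158), block (92,195) and cap (115,212) in the left crop. I'll lower the tray and release it.

Emit:
play_rows([
  {"delta_pos":[0.001,0.0114,-0.0137],"rot":[0,0,0],"hand":1},
  {"delta_pos":[0.0018,0.0214,-0.0284],"rot":[0,0,0],"hand":1},
  {"delta_pos":[0.0025,0.0299,-0.044],"rot":[0,0,0],"hand":1},
  {"delta_pos":[0.003,0.0368,-0.0604],"rot":[0,0,0],"hand":1},
  {"delta_pos":[0.0033,0.0396,-0.0688],"rot":[0,0,0],"hand":1},
  {"delta_pos":[0.0035,0.042,-0.0774],"rot":[0,0,0],"hand":1},
  {"delta_pos":[0.0037,0.044,-0.086],"rot":[0,0,0],"hand":1},
  {"delta_pos":[0.0038,0.0455,-0.0925],"rot":[0,0,0],"hand":1},
  {"delta_pos":[0.0038,0.0455,-0.0949],"rot":[0,0,0],"hand":1},
  {"delta_pos":[0.0038,0.0455,-0.0949],"rot":[0,0,0],"hand":1},
])

```text
t: 8.1
tcp_pos: [512.9, 306.3, 111.2]
ee_rot: [3.141, -0.002, -0.085]
ft_force: [1.8, -1.8, 8.4]
width: 0.12
grip_force: 43.7
```

Emit:
play_rows([
  {"delta_pos":[0,0,0],"rot":[0,0,0],"hand":0.55},
  {"delta_pos":[0,0,0],"rot":[0,0,0],"hand":0.55},
  {"delta_pos":[0,0,0],"rot":[0,0,0],"hand":0.55},
  {"delta_pos":[0,0,0],"rot":[0,0,0],"hand":0.55},
  {"delta_pos":[0,0,0.02],"rot":[0,0,0],"hand":0.55},
  {"delta_pos":[0,0,0.05],"rot":[0,0,0],"hand":0.55},
  {"delta_pos":[0,0,0.1],"rot":[0,0,0],"hand":0.55},
  {"delta_pos":[0,0,0.15],"rot":[0,0,0],"hand":0.55},
  {"delta_pos":[0,0,0.15],"rot":[0,0,0],"hand":0.55},
])

```text
t: 9.0
tcp_pos: [515.4, 307.8, 270.1]
ee_rot: [-3.134, -0.013, -0.085]
ft_force: [0.2, 0.7, 0.8]
width: 0.444
grip_force: 0.0
```

Emit:
play_rows([
  {"delta_pos":[0.06,-0.5,0.01],"rot":[0,0,0.16],"hand":0.55},
  {"delta_pos":[0.06,-0.5,0.01],"rot":[0,0,0.16],"hand":0.55},
  {"delta_pos":[0.06,-0.5,0.01],"rot":[0,0,0.16],"hand":0.55},
  {"delta_pos":[0.06,-0.5,0.01],"rot":[0,0,0.16],"hand":0.55},
  {"delta_pos":[0.06,-0.5,0.01],"rot":[0,0,0.16],"hand":0.55},
  {"delta_pos":[0.06,-0.5,0.01],"rot":[0,0,0.16],"hand":0.55},
  {"delta_pos":[0.06,-0.5,0.01],"rot":[0,0,0.16],"hand":0.55},
  {"delta_pos":[0.06,-0.5,0.01],"rot":[0,0,0.16],"hand":0.55},
  {"delta_pos":[0.06,-0.5,0.01],"rot":[0,0,0.16],"hand":0.55},
  {"delta_pos":[0.06,-0.5,0.01],"rot":[0,0,0.16],"hand":0.55},
  {"delta_pos":[0.06,-0.5,0.01],"rot":[0,0,0.16],"hand":0.55},
  {"delta_pos":[0.06,-0.5,0.01],"rot":[0,0,0.16],"hand":0.55},
])

```text
t: 10.2
tcp_pos: [571.7, -195.1, 269.5]
ee_rot: [-3.141, 0.001, 0.072]
ft_force: [-0.3, 0.3, -0.0]
width: 0.451
grip_force: 0.0
```

Emit:
play_rows([
  {"delta_pos":[0.006,-0.116,-0.01],"rot":[0,0,0],"hand":0.5},
  {"delta_pos":[0.006,-0.116,-0.01],"rot":[0,0,0],"hand":0.5},
  {"delta_pos":[0.006,-0.116,-0.01],"rot":[0,0,0],"hand":0.5},
  {"delta_pos":[0.006,-0.116,-0.01],"rot":[0,0,0],"hand":0.5},
  {"delta_pos":[0.006,-0.116,-0.01],"rot":[0,0,0],"hand":0.5},
  {"delta_pos":[0.006,-0.116,-0.01],"rot":[0,0,0],"hand":0.5},
])

```text
t: 10.8
tcp_pos: [578.3, -307.8, 260.6]
ee_rot: [-3.141, -0.0, 0.077]
ft_force: [-0.9, -0.2, 0.2]
width: 0.5
grip_force: 0.0
```

Run:
```python
from h import *
c=cap('wrist','w3.png'); print(c['xyz'],c['attitude'])
o=get_obs();print(o['tcp_pos'],o['ee_rot'],[np.round(proj(c,p)) for p in [(598,-308,119),(598,-308,71)]])
for q in optics.look_for('selector_grip','wrist')[:2]: print(q['confidence'],toW(c,q['point']))
```

```text
[ 656.13424932 -302.44955651  395.00937086] [ 2.83521397e+00  2.81447606e-04 -1.49285847e+00]
[ 578.37047139 -307.96380017  260.69788794] [-3.14146246e+00 -4.02093687e-04  7.69215123e-02] [array([315., 171.]), array([315., 161.])]
0.61 [ 601.75640056 -309.31564825   80.3687245 ]
0.61 [ 657.10001007 -504.21287004  132.16271858]
```

View pics/w3.png

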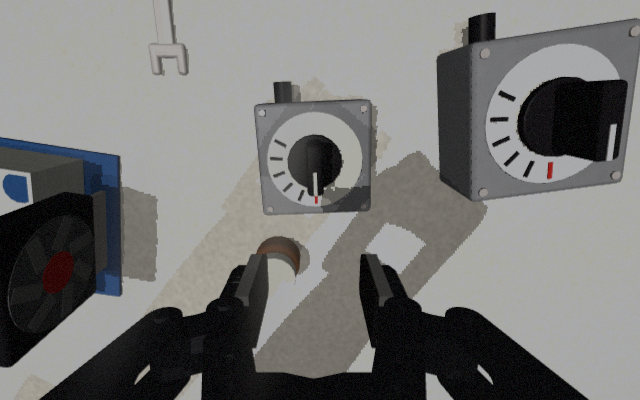

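Run:
```python
from h import *
c=cap('wrist'); im=cv2.imread('pics/w3.png')
cv2.imwrite('pics/k3.png',cv2.resize(cv2.convertScaleAbs(im[90:222,242:386],alpha=1.4),(792,594*132*6//(594*132*6)*726 if 0 else 594),interpolation=cv2.INTER_CUBIC)) if 0 else cv2.imwrite('pics/k3.png',cv2.resize(cv2.convertScaleAbs(im[110:210,250:380],alpha=1.8),None,fx=6,fy=6,interpolation=cv2.INTER_CUBIC)[:600,:800])
P=[pix(c,p,71)for p in [(264,112),(362,108),(366,206),(268,212)]]
for p in P: print(p.round(1))
print('ctr',np.mean(P,0)); print('ang', [np.arctan2(*(P[a]-P[b])[1::-1]) for a,b in((0,3),(1,2))],[np.arctan2(*(P[a]-P[b])[1::-1])-np.pi/2 for a,b in((0,1),(3,2))])
```

```text
[ 639.6 -258.3   71. ]
[ 650.2 -348.2   71. ]
[ 556.2 -363.7   71. ]
[ 542.2 -265.6   71. ]
ctr [ 597.0425916  -308.94046375   71.        ]
ang [np.float64(0.07530978275540577), np.float64(0.16337195091149)] [np.float64(0.11717254535101329), np.float64(0.1422138690679462)]
```

View pics/k3.png

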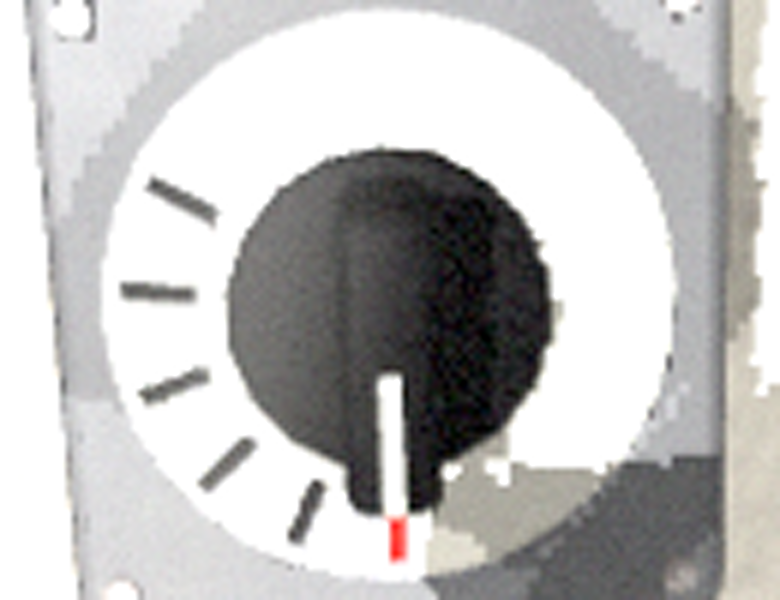

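Emit:
play_rows([
  {"delta_pos":[0.021,0.001,-0.03],"rot":[0,0,0.043],"hand":0.5},
  {"delta_pos":[0.021,0.001,-0.07],"rot":[0,0,0.043],"hand":0.5},
  {"delta_pos":[0.021,0.001,-0.105],"rot":[0,0,0.043],"hand":0.5},
  {"delta_pos":[0.021,0.001,-0.12],"rot":[0,0,0.043],"hand":0.5},
  {"delta_pos":[0.021,0.001,-0.12],"rot":[0,0,0.043],"hand":0.5},
  {"delta_pos":[0.021,0.001,-0.12],"rot":[0,0,0.043],"hand":0.5},
])

```text
t: 11.55
tcp_pos: [599.8, -309.1, 142.1]
ee_rot: [3.14, -0.002, 0.118]
ft_force: [-0.8, -0.2, 0.2]
width: 0.499
grip_force: 0.0
```

Run:
```python
from h import *
c=cap('wrist','w4.png'); o=get_obs();print(o['tcp_pos'],o['ee_rot'],o['ft_force'],o['ft_torque'])
im=cv2.imread('pics/w4.png')
cv2.imwrite('pics/k4.png',cv2.resize(cv2.convertScaleAbs(im[100:400,180:460],alpha=1.6),None,fx=2,fy=2))
print([np.round(proj(c,p)) for p in [(599,-308,119),(599,-308,80),(599-22*.993,-308-22*.12,119),(599+22*.993,-308+22*.12,119)]])
```

```text
[ 600.2980148  -309.49081976  143.12835458] [ 3.13904473 -0.00323995  0.11794623] [ 0.24880661 -0.17927673  0.02168713] [ 0.03618768  0.00230338 -0.03545276]
[array([310., 258.]), array([310., 230.]), array([310., 295.]), array([310., 217.])]
```

View pics/k4.png

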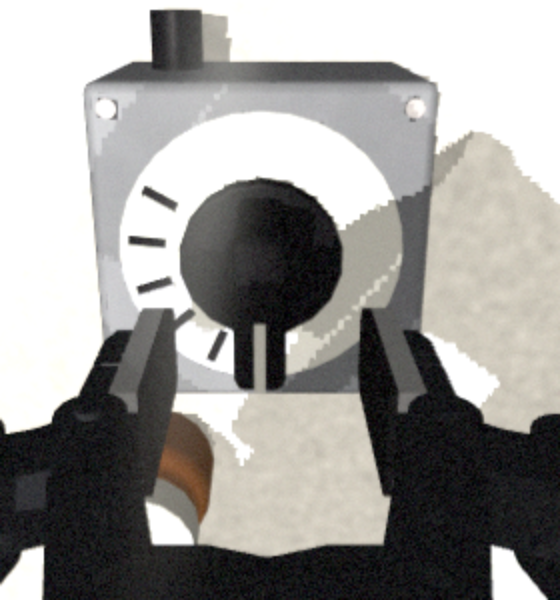

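The knob end is at about (310,294) in full-frame pixels against a predicted (310,295), and the bar is parallel to the pads. I'll descend and grip.

Emit:
play_rows([
  {"delta_pos":[-0.001,0.001,-0.02],"rot":[0,0,0],"hand":0.5},
  {"delta_pos":[-0.001,0.001,-0.036],"rot":[0,0,0],"hand":0.5},
  {"delta_pos":[-0.001,0.001,-0.045],"rot":[0,0,0],"hand":0.5},
  {"delta_pos":[-0.001,0.001,-0.045],"rot":[0,0,0],"hand":0.5},
  {"delta_pos":[-0.001,0.001,-0.045],"rot":[0,0,0],"hand":1},
  {"delta_pos":[-0.001,0.001,-0.045],"rot":[0,0,0],"hand":1},
  {"delta_pos":[-0.001,0.001,-0.045],"rot":[0,0,0],"hand":1},
  {"delta_pos":[-0.001,0.001,-0.045],"rot":[0,0,0],"hand":1},
  {"delta_pos":[-0.001,0.001,-0.045],"rot":[0,0,0],"hand":1},
  {"delta_pos":[-0.001,0.001,-0.045],"rot":[0,0,0],"hand":1},
], grip_force=70)

```text
t: 12.6
tcp_pos: [598.5, -307.2, 96.6]
ee_rot: [-3.141, -0.001, 0.118]
ft_force: [-3.1, 4.9, 4.9]
width: 0.156
grip_force: 69.7
```

Run:
```python
from h import *
o=get_obs();print(o['tcp_pos'],o['ee_rot'],o['ft_force'],o['ft_torque'],o['qpos'])
```

```text
[ 598.49135932 -307.2359501    96.63078202] [-3.14097910e+00 -9.32849737e-04  1.18018049e-01] [-3.05575762  4.94945079  4.9111373 ] [0.75524564 0.24213638 0.02841937] [-5.54452393e-01  2.91340691e-01  1.70627360e+00  1.16582094e-03
  1.14363106e+00  8.97842792e-01]
```

Emit:
play_rows([
  {"delta_pos":[0,0,0],"rot":[0,0,-0.07],"hand":1},
  {"delta_pos":[0,0,0],"rot":[0,0,-0.14],"hand":1},
  {"delta_pos":[0,0,0],"rot":[0,0,-0.21],"hand":1},
  {"delta_pos":[0,0,0],"rot":[0,0,-0.28],"hand":1},
  {"delta_pos":[0,0,0],"rot":[0,0,-0.35],"hand":1},
  {"delta_pos":[0,0,0],"rot":[0,0,-0.42],"hand":1},
  {"delta_pos":[0,0,0],"rot":[0,0,-0.49],"hand":1},
  {"delta_pos":[0,0,0],"rot":[0,0,-0.56],"hand":1},
  {"delta_pos":[0,0,0],"rot":[0,0,-0.63],"hand":1},
  {"delta_pos":[0,0,0],"rot":[0,0,-0.63],"hand":1},
  {"delta_pos":[0,0,0],"rot":[0,0,-0.63],"hand":1},
])

```text
t: 13.7
tcp_pos: [598.2, -308.1, 96.6]
ee_rot: [3.141, -0.001, -0.51]
ft_force: [-3.4, 1.9, 5.6]
width: 0.151
grip_force: 69.8
```

Run:
```python
from h import *
o=get_obs();print(o['tcp_pos'],o['ee_rot'],o['ft_force'],o['ft_torque'],o['qpos'])
```

```text
[ 598.24271388 -308.07255285   96.61076738] [ 3.14122614e+00 -8.18530730e-04 -5.10237318e-01] [-3.40577652  1.92540419  5.58659822] [0.40230894 0.49612931 0.1216122 ] [-5.55153397e-01  2.91484324e-01  1.70613235e+00 -3.61995605e-04
  1.14314185e+00  1.52603039e+00]
```

Emit:
play_rows([
  {"delta_pos":[0,0,0],"rot":[0,0,-0.07],"hand":1},
  {"delta_pos":[0,0,0],"rot":[0,0,-0.14],"hand":1},
  {"delta_pos":[0,0,0],"rot":[0,0,-0.21],"hand":1},
  {"delta_pos":[0,0,0],"rot":[0,0,-0.28],"hand":1},
  {"delta_pos":[0,0,0],"rot":[0,0,-0.35],"hand":1},
  {"delta_pos":[0,0,0],"rot":[0,0,-0.42],"hand":1},
  {"delta_pos":[0,0,0],"rot":[0,0,-0.49],"hand":1},
  {"delta_pos":[0,0,0],"rot":[0,0,-0.54],"hand":1},
  {"delta_pos":[0,0,0],"rot":[0,0,-0.58],"hand":1},
  {"delta_pos":[0,0,0],"rot":[0,0,-0.61],"hand":1},
  {"delta_pos":[0,0,0],"rot":[0,0,-0.625],"hand":1},
  {"delta_pos":[0,0,0],"rot":[0,0,-0.625],"hand":1},
])

```text
t: 14.9
tcp_pos: [597.6, -308.6, 96.6]
ee_rot: [3.14, -0.001, -1.135]
ft_force: [-5.0, 0.9, 5.9]
width: 0.155
grip_force: 70.0
```

Run:
```python
from h import *
c=cap('scene');w=cap('wrist');o=get_obs();print(o['tcp_pos'],o['ee_rot'],o['ft_force'],o['ft_torque'])
im=np.hstack([cv2.resize(c['frame'][175:250,195:295,::-1],(400,300),interpolation=cv2.INTER_CUBIC),cv2.resize(w['frame'][100:340,160:480,::-1],(400,300))])
im2=np.hstack([cv2.resize(c['frame'][90:210,310:470,::-1],(400,300),interpolation=cv2.INTER_CUBIC),np.zeros((300,400,3),np.uint8)])
cv2.imwrite('pics/k5.png',cv2.convertScaleAbs(np.vstack([im,im2]),alpha=1.6))
```

```text
[ 597.6251492  -308.57385581   96.63396903] [ 3.14016129e+00 -8.98898046e-04 -1.13515739e+00] [-3.66726063  1.54461034  6.22664449] [0.15196216 0.93826678 0.07912529]
```

View pics/k5.png

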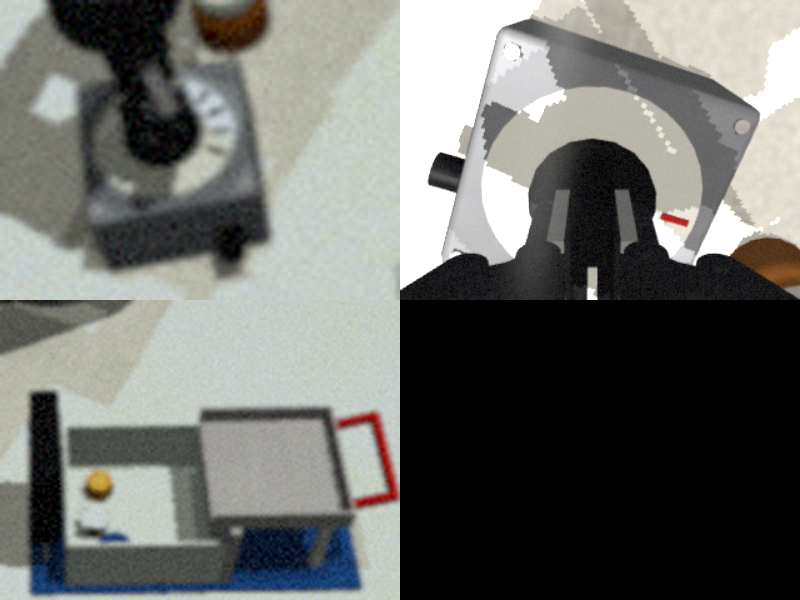

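Emit:
play_rows([
  {"delta_pos":[0,0,0],"rot":[0,0,-0.008],"hand":1},
  {"delta_pos":[0,0,0],"rot":[0,0,-0.008],"hand":1},
  {"delta_pos":[0,0,0],"rot":[0,0,-0.008],"hand":1},
  {"delta_pos":[0,0,0],"rot":[0,0,-0.008],"hand":1},
  {"delta_pos":[0,0,0],"rot":[0,0,-0.008],"hand":1},
])

```text
t: 15.5
tcp_pos: [597.6, -308.6, 96.6]
ee_rot: [3.14, -0.001, -1.143]
ft_force: [-4.3, 1.0, 6.3]
width: 0.154
grip_force: 70.0
```

Run:
```python
from h import *
o=get_obs();print(o['t'],o['tcp_pos'],o['ee_rot'],o['ft_force'],o['ft_torque'],o['grip_force'])
w=cap('wrist');print(w['xyz'])
g=w['frame'][300:345,300:340].astype(int).sum(2)
for v in range(310,345,6):
    r=w['frame'][v,290:350].astype(int).sum(1); i=np.where(r>250)[0]+290; print(v,i.tolist())
if abs(o['ee_rot'][2]+1.143)<.01: print(ctrl.hand_in())
```

```text
15.5 [ 597.58986458 -308.56113006   96.56508375] [ 3.14005560e+00 -7.94226143e-04 -1.14313816e+00] [-4.32429024  0.98438381  6.26364778] [0.14518236 0.90914804 0.09445991] 70.01002192497253
[ 630.44750618 -379.35795874  231.08268793]
310 []
316 [310, 311, 312, 313, 314, 315, 316, 317]
322 [310, 311, 312, 313, 314, 315, 316, 317]
328 [310, 311, 312, 313, 314, 315, 316, 317]
334 [310, 311, 312, 313, 314, 315, 316]
340 [310, 311, 312, 313, 314, 315, 316, 317]
the job is handed in; nothing more can be done
None
```

I handed the job in at 15.5 s: all three fittings are in the bin, the tray is down and released, and the selector is held gripped at the third click (the tool turned 1.261 rad from parked, click at 1.257); no verdict came back.

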